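# Check the tape-measure locks and reject the ones that do not latch

## Task

Working along the rack from left to right as the robot sees it, press the lock button of each tape measure fully in, one after another, let go and see whether it stays in. Leave those that latch standing where they are; stand each one whose button springs back out gently and upright on the floor of the red reject bin. Do not disturb the funnel, the trowel or the spray can.

Things in the scene. Friction and masses are not known exactly. Their poses are not given: they have to be found in the camera images.
- tape_1_mid (a point): Centre of the yellow tape measure, leftmost in the rack seen from the robot (left = +y): loose case 75 (own x) by 45 (own y, grip across this) by 70 mm (own z), about 0.32 kg; underside 35 mm below this point along own z. Own z points out of its top, along the button's travel; in the rack it leans 30 degrees from vertical towards the rack's -x.
- tape_1_button (a point): Top centre of the black lock button (30 by 24 mm) in the middle of the yellow tape's top: 18 mm above the case when out, 7 mm when latched, 4 mm when pressed fully in. A red band shows round its foot while out and is hidden once latched. Moves with the button; axes as the case.
- lock_1 (a joint): Travel of the yellow tape's lock button, m: 0 out, 0.014 fully in; takes 2 to 4 N (a sound one jolts half-way as its catch slips by), then a hard stop. A sound lock catches past 0.0115 and rests at about 0.011 when let go, for good; a faulty one springs back to 0. Not visible beforehand: none, some or all of the three may be faulty.
- tape_2_mid (a point): Centre of the blue tape measure, in the middle in the rack seen from the robot (left = +y): loose case 75 (own x) by 45 (own y, grip across this) by 70 mm (own z), about 0.32 kg; underside 35 mm below this point along own z. Own z points out of its top, along the button's travel; in the rack it leans 30 degrees from vertical towards the rack's -x.
- tape_2_button (a point): Top centre of the black lock button (30 by 24 mm) in the middle of the blue tape's top: 18 mm above the case when out, 7 mm when latched, 4 mm when pressed fully in. A red band shows round its foot while out and is hidden once latched. Moves with the button; axes as the case.
- lock_2 (a joint): Travel of the blue tape's lock button, m: 0 out, 0.014 fully in; takes 2 to 4 N (a sound one jolts half-way as its catch slips by), then a hard stop. A sound lock catches past 0.0115 and rests at about 0.011 when let go, for good; a faulty one springs back to 0. Not visible beforehand: none, some or all of the three may be faulty.
- tape_3_mid (a point): Centre of the orange tape measure, rightmost in the rack seen from the robot (left = +y): loose case 75 (own x) by 45 (own y, grip across this) by 70 mm (own z), about 0.32 kg; underside 35 mm below this point along own z. Own z points out of its top, along the button's travel; in the rack it leans 30 degrees from vertical towards the rack's -x.
- tape_3_button (a point): Top centre of the black lock button (30 by 24 mm) in the middle of the orange tape's top: 18 mm above the case when out, 7 mm when latched, 4 mm when pressed fully in. A red band shows round its foot while out and is hidden once latched. Moves with the button; axes as the case.
- lock_3 (a joint): Travel of the orange tape's lock button, m: 0 out, 0.014 fully in; takes 2 to 4 N (a sound one jolts half-way as its catch slips by), then a hard stop. A sound lock catches past 0.0115 and rests at about 0.011 when let go, for good; a faulty one springs back to 0. Not visible beforehand: none, some or all of the three may be faulty.
- rack: Fixed green wire rack, 290 mm wide along y; origin on the table under its middle, front = -x. Sloped shelf tilted 30 degrees, low edge in front, with a lip 19 mm high and 14 mm dividers; the tapes stand on it about 85 mm apart along y, undersides centred at x 0, 62 mm up. A flat wire shelf overhangs them, 300 mm up, from its front bar at x -33 mm (10 mm thick) back to x 115 mm.
- reject_bin_in (a point): Centre of the inner floor (4 mm above the table) of the fixed red open-topped reject bin: 150 (own x) by 270 (own y) by 50 mm high outside, walls 4 mm, z up. It stands left or right in front of the rack. All three tapes fit side by side along its y, at y -75, 0 and +75 mm, thickness along y.
- funnel: Loose metal funnel standing mouth down, a bystander: 124 mm across its foot, 225 mm tall with a bent spout that reaches 51 mm along its own x; origin at the centre of its underside.
- trowel: Loose hand trowel lying on the table between robot and rack, a bystander: 260 mm along own x, 60 mm wide, 36 mm high, origin under its middle.
- spray_can: Loose spray can standing at the right of the rack, a bystander: 66 mm across, 190 mm tall; origin at the centre of its underside.
Mind the look-alikes: they are no part of the job. What is shaped like the part that bears tape_3_mid but green or turquoise is not meant. Leave any pink look-alike of the part that bears tape_2_mid alone.

How it is judged (in metres and radians):
On the way, in this order (a step that is already met when the one before it is completed fails the run):
1. the leftmost tape's lock button has been pressed fully in (past 12.5 mm) while the tape stands in its place in the rack (value of joint lock_1 above 0.0125 m and distance of tape_1_mid from where it was at the start of the episode below 0.02 m), for 0.05 s.
2. the middle tape's lock button has been pressed fully in (past 12.5 mm) while the tape stands in its place in the rack (value of joint lock_2 above 0.0125 m and distance of tape_2_mid from where it was at the start of the episode below 0.02 m), for 0.05 s.
3. the rightmost tape's lock button has been pressed fully in (past 12.5 mm) while the tape stands in its place in the rack (value of joint lock_3 above 0.0125 m and distance of tape_3_mid from where it was at the start of the episode below 0.02 m), for 0.05 s.
At the end, for the whole second after the job is handed in: Tapes whose lock stayed in (over 8 mm) rest within 20 mm of their start, leaning 24 to 36 degrees; those whose lock is out (under 4 mm) stand at rest within 15 degrees of upright in the bin, centre within 60 (x) and 110 mm (y) of its middle and 25 to 45 mm above its floor (((value of joint lock_1 above 0.008 m and distance of tape_1_mid from where it was at the start of the episode below 0.02 m and angle between tape_1_mid's own z axis and vertical between 0.42 and 0.63 rad and linear speed of tape_1 below 0.02 m/s) or (value of joint lock_1 below 0.004 m and x of tape_1_mid in the frame of reject_bin_in between -0.06 and 0.06 m and y of tape_1_mid in the frame of reject_bin_in between -0.11 and 0.11 m and z of tape_1_mid in the frame of reject_bin_in between 0.025 and 0.045 m and angle between tape_1_mid's own z axis and vertical below 0.26 rad and linear speed of tape_1 below 0.02 m/s)) and ((value of joint lock_2 above 0.008 m and distance of tape_2_mid from where it was at the start of the episode below 0.02 m and angle between tape_2_mid's own z axis and vertical between 0.42 and 0.63 rad and linear speed of tape_2 below 0.02 m/s) or (value of joint lock_2 below 0.004 m and x of tape_2_mid in the frame of reject_bin_in between -0.06 and 0.06 m and y of tape_2_mid in the frame of reject_bin_in between -0.11 and 0.11 m and z of tape_2_mid in the frame of reject_bin_in between 0.025 and 0.045 m and angle between tape_2_mid's own z axis and vertical below 0.26 rad and linear speed of tape_2 below 0.02 m/s)) and ((value of joint lock_3 above 0.008 m and distance of tape_3_mid from where it was at the start of the episode below 0.02 m and angle between tape_3_mid's own z axis and vertical between 0.42 and 0.63 rad and linear speed of tape_3 below 0.02 m/s) or (value of joint lock_3 below 0.004 m and x of tape_3_mid in the frame of reject_bin_in between -0.06 and 0.06 m and y of tape_3_mid in the frame of reject_bin_in between -0.11 and 0.11 m and z of tape_3_mid in the frame of reject_bin_in between 0.025 and 0.045 m and angle between tape_3_mid's own z axis and vertical below 0.26 rad and linear speed of tape_3 below 0.02 m/s))); the robot touches nothing.
It fails at once if the funnel is shifted by more than 30 mm (distance of funnel from where it was at the start of the episode above 0.03 m).
It fails at once if the trowel is shifted by more than 30 mm (distance of trowel from where it was at the start of the episode above 0.03 m).
It fails at once if the spray can is shifted by more than 30 mm (distance of spray_can from where it was at the start of the episode above 0.03 m).
It fails at once if a tape measure is dropped or thrown: faster than 0.7 m/s while the fingers do not hold it ((linear speed of tape_1 above 0.7 m/s and contact force between the fingers and tape_1 below 0.1 N) or (linear speed of tape_2 above 0.7 m/s and contact force between the fingers and tape_2 below 0.1 N) or (linear speed of tape_3 above 0.7 m/s and contact force between the fingers and tape_3 below 0.1 N)).
It also fails if it takes over 72 s, if anything falls off the work surface, if the arm or the gripper's body presses on something with over 40 N, if the wrist force passes 120 N, or if a joint passes its speed limit or range.

## Robot

A 7-joint arm with a two-finger parallel gripper is mounted at the origin on the work surface. World frame = base frame: x ahead of the robot, y to its left, z up, the work surface at z = 0. Lengths are in m, angles in degrees, forces in N, time in s.
With the tool pointing down it reaches from about 0.425 to 0.875 m from the base axis. Payload 4.7 kg.
Tool frame: the origin (TCP) lies at the very end of the fingers, on their centre line; the grasp point (between the pads) lies 19 mm behind it; z points along the fingers, y is the line along which they close (so a half turn about z gives the same grasp; the last joint's range is limited). The gripper opens to 87 mm and grips with 3 to 60 N. Pads are 19 mm wide; open, the fingers measure 117 mm over their backs; the gripper's body (75 mm by 190 mm) begins 51 mm behind the grasp point.
Start: joints at [72.886, 18.392, -4.016, 83.108, 1.295, 78.541, -3.26], TCP at [0.2, -0.618, 0.223] pointing down, gripper open.
Joint ranges: [-163.93, 163.93], [-17.29, 119.83], [-79.2, 71.16], [3.27, 140.29], [-89.18, 269.18], [5.43, 117.66], [-154.24, 154.24]. Speed limits (degrees/s): [147.25, 147.25, 180, 180, 180, 180, 180].

## Interface

Orientations are given as [roll, pitch, yaw] about the fixed x, y, z axes, in that order (R = Rz(yaw) Ry(pitch) Rx(roll)).
In Python, from cell import get_obs, read_camera, sign_off, silhouettes gives the robot as it stands.
- The arm moves only by the tool play_rows, never from a script. Its argument "steps" is a list that holds one entry, the list of rows, each a list of 7 numbers: the shift along the tool's x, y, z in m, then the turn, a rotation vector about the tool's x, y, z in rad, then the finger opening in m, from 0 to 0.087. A call has 1 to 12 rows; each row shifts and turns the commanded pose from where the row before left it, along the tool's axes as they then stand; what a row does not reach is not made up. A row lasts 1/10 s, in which the tool goes at most 50 mm and 8.59 degrees, less where a joint would pass 70% of its speed; a pose out of reach is approached as far as the arm can. A call is refused whole if a number of a shift passes 0.05 or a number of a turn 0.15, either way. A call with a gripper value outside its range is refused whole. The fingers move at their own pace and stop on an object; "force" is the grip in N (left out, the last holds). Time passes only in rows, so rows that do not move let the fingers close. It gives the time, the measured TCP pose, the force, the opening and the grip force at its end, in the units of the state.
- get_obs(): the state, without advancing time (a new reading comes with each control period).
- read_camera(name): name is "scene" or "top" or "wrist"; returns a dict with "frame" (384x512x3 uint8, red, green, blue), "intrinsics" (3x3 intrinsics, pixels), "k1" (the pictures are not rectified: a ray, as slopes to the right and down, at radius r is drawn at 1 + k1 r^2 times it, then the intrinsics apply), "view" (4x4, takes a point from world to camera coordinates). Camera axes: x right, y up, looking along -z (the intrinsics and any distortion apply to the point x, -y, -z); pixel columns grow to the right and rows downward; lengths in m; the calibration is good to about 2 mm. A picture is of the moment at which its call begins. There is no depth.
- sign_off(): hands the job in; it is judged then, once.
Trained networks look in the newest picture that a camera, given by its name, has taken for a name from the list of things; names that differ only in an ending like _2 or _b are one class to them, and where a whole thing is asked for, a point or a joint stands for the part that bears it (a point fixed in the world has none). Each returns a list of dicts, best first, with "p" (0 to 1); they miss things now and then, are a little off and sometimes report something else, mostly with a low value. They report only what shows in the picture. A call takes as long as a camera call. They do not tell look-alikes from the thing itself.
- silhouettes(camera, name): "pixels" (384x512 bool, what is visible of it) and "extent" ([left, top, right, bottom] in pixels, round what is visible of it).
The state is a dict: "time_s": time; "qpos": joint angles; "joint_velocities": joint speeds; "effort": joint torques, N m; "tool_pos": TCP position; "tool_rot": TCP orientation; "force": force on the tool from outside, world axes, zero at the start; "wrist_torque": the same for the moment, N m; "grip_width": finger opening in m; "grasp_force": force on a finger pad.
Only numpy, scipy, OpenCV 4.12 (cv2) and the standard library are available. Lean on these libraries where they do the work, as an engineer would, in place of code of your own. Each camera call takes 0.05 s, during which the arm holds its last target. There are 200 camera calls.

## Working session

There is one attempt and no reset: what is moved stays moved. The work goes in short steps, Python scripts to look and compute and a tool call to move; the robot and the scene stay as the last step left them, time stands still between calls to the robot, and variables do not carry over. Pictures are saved under pics/ and viewed, at most 10 in all, crops included, and the job is handed in when it is done.

Besides the shell and the picture viewer there is one more tool, called after "Request:" by a JSON object that holds its "op" and its "data". play_rows: Moves the arm, as the interface text tells. Its arguments: {"type":"object","properties":{"steps":{"type":"array","items":{"type":"array","items":{"type":"array","items":{"type":"number"}}}},"force":{"type":"number"}},"required":["steps"]}

```bash
mkdir -p pics; python3 - <<'E'
from cell import *
import cv2,numpy as np
o=get_obs(); print(o)
ims=[]
for c in ("scene","top"):
    r=read_camera(c); print(c,r["intrinsics"].tolist() if hasattr(r["intrinsics"],'tolist') else r["intrinsics"],r["k1"],np.round(r["view"],4).tolist())
    cv2.imwrite(f"pics/{c}0.png",r["frame"][:,:,::-1])
    for n in ("tape_1_mid","tape_1_button","rack","funnel","trowel","spray_can","reject_bin_in"):
        try: print(n,[(round(d["p"],2),[round(float(e)) for e in d["extent"]]) for d in silhouettes(c,n)])
        except Exception as e: print(n,e)
E
```

```text
{'time_s': 0.0, 'qpos': array([72.88606522, 18.44027267, -4.01425052, 83.1749801 ,  1.29619911,
       78.53823265, -3.25933908]), 'joint_velocities': array([ 0.03724044, -0.03285845,  0.01896052, -0.00326556,  0.10503151,
       -0.00807115,  0.00164683]), 'effort': array([-5.96306927e-04, -4.91287279e+01, -4.04296154e-01, -3.12527132e+01,
       -6.40406460e-02,  4.37662506e-02,  1.70614076e-04]), 'tool_pos': array([ 0.19978315, -0.61796984,  0.22144688]), 'tool_rot': array([-1.79891815e+02,  7.18171320e-03,  1.79233777e+01]), 'force': array([ 0.25782536,  0.71206828, -0.15280222]), 'wrist_torque': array([-0.00222857,  0.00559981, -0.00280221]), 'grasp_force': 0.0, 'grip_width': 0.08677512737795666}
scene [[361.8468047220805, 0.0, 251.2328748603505], [0.0, 361.8468047220805, 193.6815153638168], [0.0, 0.0, 1.0]] -0.09599165695489999 [[-0.968, -0.2506, -0.0133, 0.5882], [0.1971, -0.7922, 0.5776, -0.215], [-0.1552, 0.5565, 0.8162, -0.9719], [0.0, 0.0, 0.0, 1.0]]
tape_1_mid [(0.69, [222, 210, 258, 240])]
tape_1_button []
rack []
funnel [(0.55, [308, 111, 345, 183])]
trowel [(0.67, [326, 192, 350, 275]), (0.63, [239, 164, 273, 193])]
spray_can [(0.65, [249, 89, 270, 145])]
reject_bin_in [(0.69, [249, 269, 331, 384])]
top [[478.62099122346075, 0.0, 251.64562491919645], [0.0, 478.62099122346075, 188.31971117362102], [0.0, 0.0, 1.0]] -0.13736803614546472 [[0.0234, -0.9997, 0.0119, -0.0575], [0.9922, 0.0246, 0.1223, -0.6186], [-0.1225, 0.0089, 0.9924, -1.3888], [0.0, 0.0, 0.0, 1.0]]
tape_1_mid [(0.59, [212, 170, 231, 199])]
tape_1_button []
rack [(0.58, [188, 113, 307, 192])]
funnel [(0.68, [310, 234, 361, 272]), (0.68, [345, 158, 380, 189]), (0.26, [103, 222, 194, 274])]
trowel [(0.91, [208, 265, 291, 291])]
spray_can [(0.96, [346, 157, 381, 190]), (0.16, [208, 265, 292, 291])]
reject_bin_in [(0.78, [101, 223, 195, 274]), (0.71, [245, 184, 256, 196])]
```

```bash
python3 - <<'E'
import cv2,numpy as np
a=cv2.imread("pics/scene0.png")[60:384,180:400]; b=cv2.imread("pics/top0.png")[90:310,80:400]
cv2.imwrite("pics/a.png",cv2.resize(a,None,fx=1.85,fy=1.85,interpolation=2)); cv2.imwrite("pics/b.png",cv2.resize(b,None,fx=2.5,fy=2.5,interpolation=2))
E
```

```text
(no output)
```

View pics/a.png

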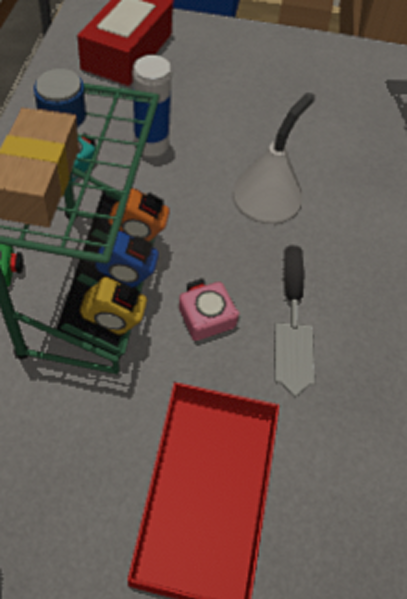

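View pics/b.png

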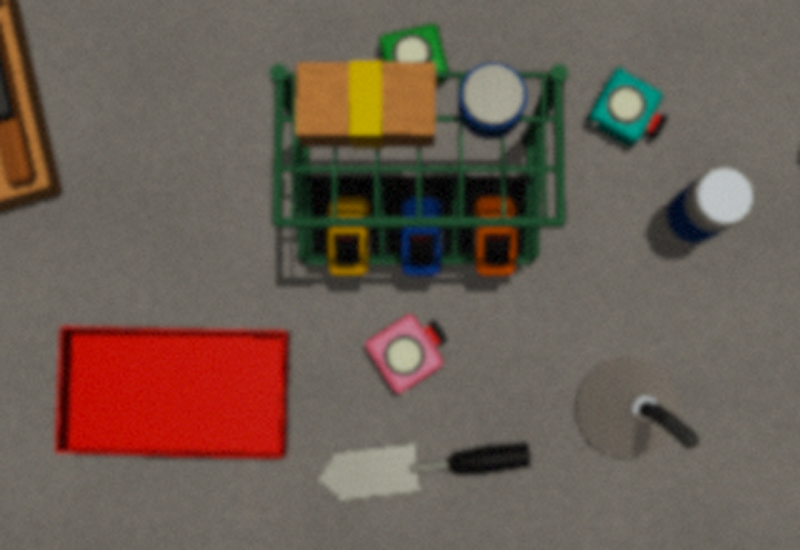

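```bash
cat > h.py <<'E'
from cell import *
import cv2,numpy as np
from scipy.spatial.transform import Rotation as R
from scipy.optimize import least_squares
def proj(r,P):
    P=np.atleast_2d(P); V=np.array(r["view"]); c=P@V[:3,:3].T+V[:3,3]
    a=c[:,0]/-c[:,2]; b=-c[:,1]/-c[:,2]; s=1+r["k1"]*(a*a+b*b); K=np.array(r["intrinsics"])
    return np.c_[K[0,0]*a*s+K[0,2],K[1,1]*b*s+K[1,2]]
def back(r,uv,z):
    return least_squares(lambda p:(proj(r,[p[0],p[1],z])-uv).ravel(),[0.6,0.1]).x
E
python3 - <<'E'
from h import *
r=read_camera("top")
b2p=lambda u,v:np.array([u/2.5+80-.3,v/2.5+90-.3])
for n,z,pts in (("bar",.305,[(275,224),(563,224),(280,72),(560,72)]),("bin",.05,[(62,328),(288,332),(284,457),(57,452)]),("but",.138,[(348,249),(421,249),(495,249)]),("trowel",.02,[(320,477),(528,455)]),("funnelfoot",0,[(625,408)]),("spout",.22,[(690,440)]),("pink",.04,[(404,355)])):
    print(n,[np.round(back(r,b2p(*p),z),3).tolist() for p in pts])
f=r["frame"]; h=cv2.cvtColor(f,cv2.COLOR_RGB2HSV)
for n,lo,hi in (("y",20,32),("b",105,125),("o",5,15)):
    m=(h[...,0]>=lo)&(h[...,0]<=hi)&(h[...,1]>150)&(h[...,2]>50); m[:168]=0;m[205:]=0;m[:,:205]=0;m[:,295:]=0
    v,u=np.nonzero(m); print(n,u.min(),u.max(),v.min(),v.max(),u.mean(),v.mean())
E
```

```text
bar [[0.605, 0.111], [0.612, -0.169], [0.757, 0.112], [0.764, -0.165]]
bin [[0.51, 0.391], [0.513, 0.122], [0.368, 0.121], [0.364, 0.39]]
but [[0.603, 0.049], [0.605, -0.032], [0.607, -0.114]]
trowel [[0.344, 0.081], [0.375, -0.165]]
funnelfoot [[0.433, -0.285]]
spout [[0.403, -0.314]]
pink [[0.49, -0.015]]
y 211 285 169 200 220.58333333333334 184.59821428571428
b 241 256 169 199 247.98701298701297 184.78787878787878
o 270 286 168 200 277.38461538461536 184.73846153846154
```

```bash
cat >> h.py <<'E'
def obs():
    o=get_obs(); return o,np.array(o["tool_pos"]),R.from_euler("xyz",o["tool_rot"],degrees=True)
def ori(pitch=-30,yaw=1.4): return R.from_euler("xyz",[180,pitch,yaw],degrees=True)
def plan(wps,g,p=None,r=None,d=4):
    """wps: list of (pos, Rotation, nrows)"""
    if p is None: o,p,r=obs(); print(o["time_s"],np.round(p,4),np.round(o["tool_rot"],1),np.round(o["force"],1))
    rows=[]
    for q,Q,n in wps:
        q=np.array(q,float)
        for i in range(n,0,-1):
            s=np.round(r.inv().apply((q-p)/i),d); w=np.round((r.inv()*Q).as_rotvec()/i,3)
            rows.append([*s.tolist(),*w.tolist(),g]); p=p+r.apply(s); r=r*R.from_rotvec(w)
    a=np.array(rows); print("max",np.linalg.norm(a[:,:3],axis=1).max(),np.degrees(np.linalg.norm(a[:,3:6],axis=1).max()),"end",np.round(p,4))
    for i in range(0,len(rows),12): print("["+",".join("["+",".join(f"{x:g}" for x in w)+"]" for w in rows[i:i+12])+"]")
E
python3 - <<'E'
from h import *
o,p,r=obs()
plan([((.22,-.58,.30),r,2),((.36,-.36,.37),ori(-8,6),6),((.50,.045,.30),ori(),10)],0)
E
```

```text
0.85 [ 0.2    -0.6185  0.2226] [180.    0.   17.9] [ 0.8  0.3 -0.2]
max 0.04505652006091904 2.4023266978745097 end [0.5   0.045 0.3  ]
[[0.0154,-0.0152,-0.0387,0,0,0,0],[0.0155,-0.0152,-0.0387,0,0,0,0],[0.0335,-0.0277,-0.0117,-0.002,0.023,0.035,0],[0.0327,-0.0289,-0.011,-0.002,0.023,0.035,0],[0.032,-0.03,-0.0103,-0.003,0.023,0.034,0],[0.0312,-0.031,-0.0096,-0.002,0.023,0.035,0],[0.0302,-0.032,-0.009,-0.003,0.024,0.034,0],[0.0294,-0.033,-0.0084,-0.002,0.023,0.035,0],[0.017,-0.0388,0.0095,-0.003,0.038,0.008,0],[0.0163,-0.039,0.01,-0.003,0.038,0.008,0],[0.0156,-0.0391,0.0105,-0.003,0.038,0.008,0],[0.0149,-0.0393,0.0109,-0.002,0.039,0.007,0]]
[[0.0142,-0.0394,0.0114,-0.003,0.038,0.008,0],[0.0134,-0.0396,0.0118,-0.002,0.039,0.007,0],[0.0127,-0.0397,0.0123,-0.003,0.038,0.008,0],[0.0119,-0.0398,0.0126,-0.002,0.039,0.007,0],[0.0111,-0.0399,0.013,-0.003,0.038,0.008,0],[0.0103,-0.0401,0.0133,-0.002,0.039,0.007,0]]
```

Request:
{"op": "play_rows", "data": {"steps": [[[0.015,-0.015,-0.039,0,0,0,0],[0.015,-0.015,-0.039,0,0,0,0],[0.033,-0.028,-0.012,-0.002,0.023,0.035,0],[0.033,-0.029,-0.011,-0.002,0.023,0.035,0],[0.032,-0.03,-0.01,-0.003,0.023,0.034,0],[0.031,-0.031,-0.01,-0.002,0.023,0.035,0],[0.03,-0.032,-0.009,-0.003,0.024,0.034,0],[0.029,-0.033,-0.008,-0.002,0.023,0.035,0],[0.017,-0.039,0.01,-0.003,0.038,0.008,0],[0.016,-0.039,0.01,-0.003,0.038,0.008,0],[0.016,-0.039,0.01,-0.003,0.038,0.008,0],[0.015,-0.039,0.011,-0.002,0.039,0.007,0]]]}}

```text
time_s: 2.05
tool_pos: [0.4096, -0.2145, 0.3458]
tool_rot: [179.5, -15.7, 4.3]
force: [-0.0, 0.4, -0.2]
grip_width: 0.0028
grasp_force: 0.0
```

Request:
{"op": "play_rows", "data": {"steps": [[[0.014,-0.039,0.011,-0.003,0.038,0.008,0],[0.013,-0.04,0.012,-0.002,0.039,0.007,0],[0.013,-0.04,0.012,-0.003,0.038,0.008,0],[0.012,-0.04,0.013,-0.002,0.039,0.007,0],[0.011,-0.04,0.013,-0.003,0.038,0.008,0],[0.01,-0.04,0.013,-0.002,0.039,0.007,0]]]}}

```text
time_s: 2.65
tool_pos: [0.5344, 0.0114, 0.2988]
tool_rot: [-179.0, -26.7, 1.5]
force: [0.4, -0.2, -0.5]
grip_width: 0.0009
grasp_force: 0.0
```

```bash
python3 - <<'E'
from h import *
o,p,r=obs(); print(o["time_s"],p,o["tool_rot"],o["force"],np.round(o["qpos"]))
w=read_camera("wrist"); s=read_camera("scene")
print(w["view"],w["intrinsics"],w["k1"])
# project predicted model
img=w["frame"][:,:,::-1].copy()
for y in (.049,-.032,-.114):
    yaw=np.radians(1.4); Rz=R.from_euler("z",1.4,degrees=True)
    b=np.array([.605-(y+.032)*np.tan(yaw)*1,y,.138]); T=Rz*R.from_euler("y",-30,degrees=True)
    P=b+T.apply([[a*.015,c*.012,0] for a,c in ((-1,-1),(1,-1),(1,1),(-1,1))])
    Q=b+T.apply([[a*.0375,c*.0225,-.018] for a,c in ((-1,-1),(1,-1),(1,1),(-1,1))])
    for X in (P,Q): cv2.polylines(img,[np.round(proj(w,X)).astype(int)],True,(255,0,255),1)
cv2.imwrite("pics/w1.png",cv2.resize(img,None,fx=1.5,fy=1.5,interpolation=2)); cv2.imwrite("pics/w1raw.png",w["frame"][:,:,::-1])
E
```

```text
2.65 [0.53439681 0.01138386 0.2987668 ] [-179.01499053  -26.66947409    1.51533925] [ 0.36357693 -0.2489053  -0.49211386] [  8. -17. -10. 115.  -4.  56. -89.]
[[ 0.03402678 -0.99930042 -0.01551926 -0.00249716]
 [ 0.97871292  0.03017309  0.20300397 -0.61061196]
 [-0.20239369 -0.02209647  0.97905492 -0.35963894]
 [ 0.          0.          0.          1.        ]] [[291.06277963   0.         256.18863864]
 [  0.         291.06277963 192.27994245]
 [  0.           0.           1.        ]] -0.00996927979314456
```

View pics/w1.png

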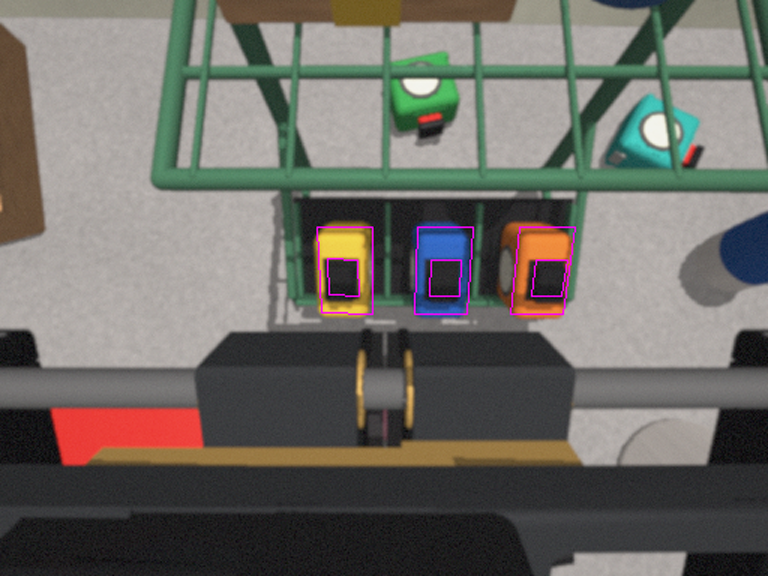

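```bash
cat > m.py <<'E'
from h import *
def meas(w,cols=((205,252),(274,318),(335,385))):
    f=w["frame"].astype(int); mx=f.max(2); h=cv2.cvtColor(w["frame"],cv2.COLOR_RGB2HSV)
    out=[]
    for (a,b),(lo,hi) in zip(cols,((18,34),(105,125),(3,17))):
        c=(h[...,0]>=lo)&(h[...,0]<=hi)&(h[...,1]>120)&(mx>50); c[:140]=0;c[220:]=0;c[:,:a]=0;c[:,b:]=0
        v,u=np.nonzero(c); x0,x1,y0,y1=np.percentile(u,2),np.percentile(u,98),np.percentile(v,1),np.percentile(v,99)
        d=np.zeros_like(c); k=(mx<60); d[int(y0)+8:int(y1)-2,int(x0)+3:int(x1)-2]=k[int(y0)+8:int(y1)-2,int(x0)+3:int(x1)-2]
        n,l,st,ce=cv2.connectedComponentsWithStats(d.astype(np.uint8)); i=1+st[1:,4].argmax()
        s=st[i]; uv=np.array([s[0]+s[2]/2-.5,s[1]+s[3]/2-.5]); out.append((uv,s.tolist(),(x0,x1,y0,y1)))
    return out
E
python3 - <<'E'
from m import *
w=read_camera("wrist")
for uv,s,e in meas(w): print(uv,s,e,np.round(back(w,uv,.138),4))
plan([((.540,.049,.235),ori(-30,1.4),5)],0,d=3)
E
```

```text
[232.  184.5] [222, 172, 21, 26, 538] (np.float64(215.0), np.float64(250.0), np.float64(145.0), np.float64(208.0)) [0.6005 0.0508]
[299.5 185.5] [288, 172, 24, 28, 576] (np.float64(281.0), np.float64(316.0), np.float64(146.0), np.float64(209.0)) [ 0.6026 -0.0291]
[368. 187.] [356, 174, 25, 27, 588] (np.float64(340.0), np.float64(383.0), np.float64(147.0), np.float64(210.75)) [ 0.6041 -0.1097]
2.8 [0.5331 0.0133 0.2978] [-179.1  -26.4    2. ] [-0.2 -0.6  0.1]
max 0.014764823060233401 0.7814102514698564 end [0.5404 0.0491 0.2348]
[[-0.004,-0.007,0.012,-0.004,0.012,0.002,0],[-0.004,-0.007,0.012,-0.004,0.013,0.001,0],[-0.005,-0.007,0.012,-0.004,0.012,0.002,0],[-0.005,-0.007,0.012,-0.004,0.013,0.001,0],[-0.004,-0.007,0.012,-0.004,0.012,0.002,0]]
```

Request:
{"op": "play_rows", "data": {"steps": [[[-0.004,-0.007,0.012,-0.004,0.012,0.002,0],[-0.004,-0.007,0.012,-0.004,0.013,0.001,0],[-0.005,-0.007,0.012,-0.004,0.012,0.002,0],[-0.005,-0.007,0.012,-0.004,0.013,0.001,0],[-0.004,-0.007,0.012,-0.004,0.012,0.002,0],[0,0,0,0,0,0,0]]]}}

```text
time_s: 3.4
tool_pos: [0.5402, 0.0444, 0.2338]
tool_rot: [-180.0, -29.9, 1.0]
force: [-0.9, 0.4, 0.1]
grip_width: 0.0005
grasp_force: 0.0
```

```bash
python3 - <<'E'
from m import *
o,p,r=obs();print(np.round(o["qpos"],1))
w=read_camera("wrist"); cv2.imwrite("pics/w2.png",w["frame"][:,:,::-1])
a=R.from_euler("xyz",[0,-30,1.4],degrees=True).apply([0,0,1])
b=np.array([.602,.0505,.138]); print(a)
plan([(b+.02*a,ori(),5),(b-.002*a,ori(),3)],0,d=3)
E
```

```text
[  5.2 -16.5 -13.4 122.6   0.   43.9 -97.6]
[-0.49985074 -0.01221609  0.8660254 ]
3.45 [0.5411 0.044  0.2352] [-180.   -30.     0.9] [ 0.6 -0.3 -0.1]
max 0.019052558883257648 0.12811725781509187 end [0.6029 0.0503 0.1359]
[[0.001,-0.001,0.019,0.001,0,-0.001,0],[0.001,-0.001,0.019,0.001,0,-0.002,0],[0.001,-0.001,0.019,0.001,0,-0.001,0],[0.001,-0.001,0.019,0,0,-0.002,0],[0,-0.001,0.019,0.001,0,-0.001,0],[0,-0,0.007,-0,0,-0,0],[0,-0,0.007,-0,0,-0,0],[0,-0,0.008,-0,0,-0,0]]
```

View pics/w2.png

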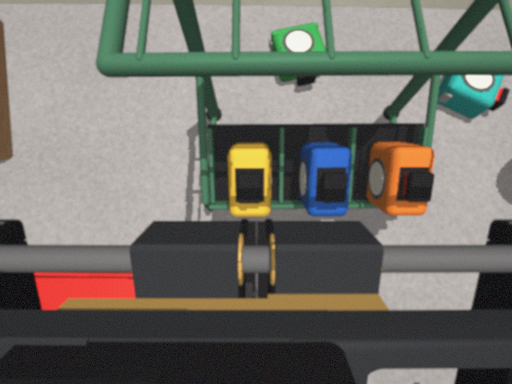

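Request:
{"op": "play_rows", "data": {"steps": [[[0.001,-0.001,0.019,0.001,0,-0.001,0],[0.001,-0.001,0.019,0.001,0,-0.002,0],[0.001,-0.001,0.019,0.001,0,-0.001,0],[0.001,-0.001,0.019,0,0,-0.002,0],[0,-0.001,0.019,0.001,0,-0.001,0],[0,0,0.008,0,0,0,0],[0,0,0.008,0,0,0,0],[0,0,0.008,0,0,0,0],[0,0,0.004,0,0,0,0],[0,0,0,0,0,0,0]]]}}

```text
time_s: 4.45
tool_pos: [0.6071, 0.0512, 0.1318]
tool_rot: [-180.0, -30.1, 1.4]
force: [-0.7, -1.1, 1.6]
grip_width: 0.0002
grasp_force: 1.1
```

```bash
cat > a.py <<'E'
from m import *
import sys
o,p,r=obs(); t=r.apply([0,0,1]); 
b=np.array(eval(sys.argv[1])) if len(sys.argv)>1 else np.array([.602,.0505,.138])
print(o["time_s"],np.round(p,4),np.round(o["tool_rot"],1),"along F",np.round(np.dot(o["force"],t),2),"F",np.round(o["force"],1),"depth past nominal",np.round(1000*np.dot(p-b,t),1),"off tool xy mm",np.round(1000*r.inv().apply(p-b),1))
E
python3 a.py
```

```text
4.45 [0.6071 0.0512 0.1318] [-180.   -30.1    1.4] along F -1.78 F [-0.7 -1.1  1.6] depth past nominal 7.9 off tool xy mm [ 1.3 -0.5  7.9]
```

Request:
{"op": "play_rows", "data": {"steps": [[[-0.001,0,0.004,0,0,0,0],[0,0,0.003,0,0,0,0],[0,0,0.001,0,0,0,0],[0,0,0,0,0,0,0]]]}}

```text
time_s: 4.85
tool_pos: [0.6094, 0.0514, 0.1284]
tool_rot: [179.9, -30.2, 1.5]
force: [-34.1, -5.1, 38.8]
grip_width: 0.0009
grasp_force: 25.1
```

```bash
python3 a.py
```

```text
4.85 [0.6094 0.0514 0.1284] [179.9 -30.2   1.5] along F -50.69 F [-34.1  -5.1  38.8] depth past nominal 12.0 off tool xy mm [ 1.6 -0.8 12. ]
```

Request:
{"op": "play_rows", "data": {"steps": [[[0,0,-0.006,0,0,0,0],[0,0,-0.02,0,0,0,0],[0,0,-0.03,0,0,0,0],[0,0,-0.03,0,0,0,0],[0,0,-0.01,0,0,0,0],[0,0,0,0,0,0,0]]]}}

```text
time_s: 5.45
tool_pos: [0.5621, 0.051, 0.2086]
tool_rot: [-179.9, -30.3, 1.5]
force: [-0.0, -0.4, -0.0]
grip_width: 0.0002
grasp_force: 0.0
```

```bash
cat > see.py <<'E'
from m import *
import sys
o,p,r=obs(); print(o["time_s"],np.round(p,4),np.round(o["force"],1))
w=read_camera("wrist"); cv2.imwrite(f"pics/{sys.argv[1]}raw.png",w["frame"][:,:,::-1])
s=read_camera("scene"); t=read_camera("top")
# expected button centre in each camera if out / latched, and the crops
A=cv2.resize(w["frame"][120:220,190:450],(780,300),interpolation=cv2.INTER_CUBIC)
B=cv2.resize(s["frame"][150:250,200:300],(290,290),interpolation=cv2.INTER_CUBIC)
C=cv2.resize(t["frame"][160:210,205:295],(490,290),interpolation=cv2.INTER_CUBIC)
cv2.imwrite(f"pics/{sys.argv[1]}.png",np.vstack([A,np.hstack([B,C])])[:,:,::-1])
E
python3 see.py c1
python3 - <<'E'
from m import *
b=np.array([.602,.0505,.138]);a=ori(150-180).apply([0,0,-1])
E
```

```text
5.45 [0.5621 0.051  0.2086] [-0.  -0.4 -0. ]
```

View pics/c1.png

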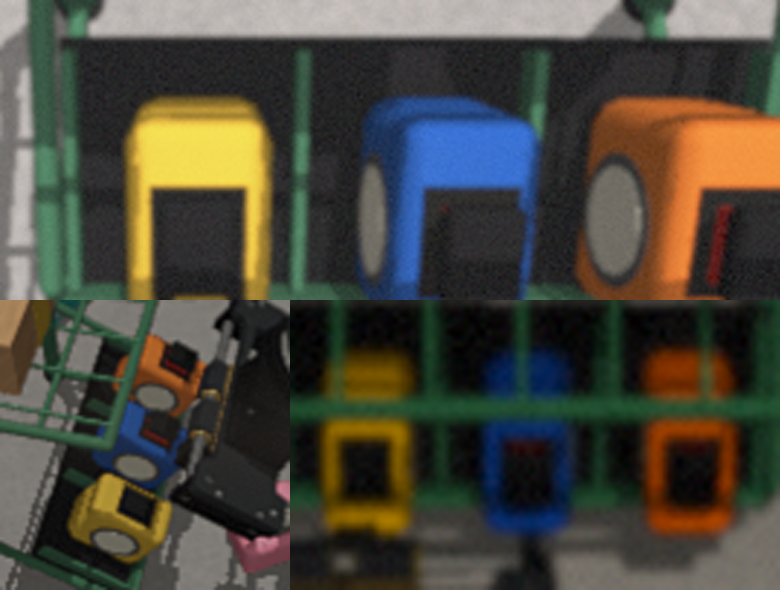

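```bash
python3 - <<'E'
from m import *
a=-ori().apply([0,0,1])
b=np.array([.6035,-.0300,.138])
plan([(b+.055*a,ori(),3),(b+.01*a,ori(),3),(b-.013*a,ori(),4)],0,d=3)
E
```

```text
5.6 [0.5611 0.0506 0.2052] [-179.9  -29.9    1.4] [ 0.2 -0.2 -0.2]
max 0.028861739379323625 0.08102846845413955 end [ 0.6095 -0.0302  0.1268]
[[0,0.027,0.008,-0,0,0,0],[0.001,0.027,0.008,-0.001,0,0,0],[0,0.028,0.007,-0,0.001,0.001,0],[0,-0,0.015,-0,-0,-0,0],[0,-0,0.015,-0,-0,-0,0],[0,-0,0.015,-0,-0,-0,0],[0,-0,0.006,-0,-0,-0,0],[0,-0,0.006,-0,-0,-0,0],[0,-0,0.006,-0,-0,-0,0],[0,-0,0.005,-0,-0,-0,0]]
```

Request:
{"op": "play_rows", "data": {"steps": [[[0,0.027,0.008,0,0,0,0],[0.001,0.027,0.008,0,0,0,0],[0,0.028,0.007,0,0,0,0],[0,0,0.015,0,0,0,0],[0,0,0.015,0,0,0,0],[0,0,0.015,0,0,0,0],[0,0,0.006,0,0,0,0],[0,0,0.006,0,0,0,0],[0,0,0.006,0,0,0,0],[0,0,0.005,0,0,0,0],[0,0,0,0,0,0,0]]]}}

```text
time_s: 6.7
tool_pos: [0.6096, -0.0301, 0.1284]
tool_rot: [-179.9, -30.0, 1.4]
force: [-5.6, -0.3, 3.1]
grip_width: 0.0004
grasp_force: 2.2
```

```bash
python3 a.py "[.6035,-.0300,.138]"
```

```text
6.7 [ 0.6096 -0.0301  0.1284] [-179.9  -30.     1.4] along F -5.43 F [-5.6 -0.3  3.1] depth past nominal 11.3 off tool xy mm [ 0.5  0.3 11.3]
```

Request:
{"op": "play_rows", "data": {"steps": [[[0,0,0.002,0,0,0,0],[0,0,0.001,0,0,0,0],[0,0,0,0,0,0,0]]]}}

```text
time_s: 7.0
tool_pos: [0.6101, -0.0301, 0.128]
tool_rot: [-179.9, -30.0, 1.4]
force: [-28.2, 1.1, 25.3]
grip_width: 0.0005
grasp_force: 18.2
```

```bash
python3 a.py "[.6035,-.0300,.138]"
```

```text
7.0 [ 0.6101 -0.0301  0.128 ] [-179.9  -30.     1.4] along F -36.03 F [-28.2   1.1  25.3] depth past nominal 12.0 off tool xy mm [ 0.7  0.3 12. ]
```

Hard stop reached. Back off and look at all later; check blue on the way.

Request:
{"op": "play_rows", "data": {"steps": [[[0,0,-0.006,0,0,0,0],[0,0,-0.02,0,0,0,0],[0,0,-0.03,0,0,0,0],[0,0,-0.03,0,0,0,0],[0,0,0,0,0,0,0]]]}}

```text
time_s: 7.5
tool_pos: [0.5708, -0.0315, 0.2062]
tool_rot: [180.0, -30.7, 1.4]
force: [1.1, -0.4, -0.1]
grip_width: 0.0005
grasp_force: 0.0
```

```bash
python3 see.py c2; python3 - <<'E'
from m import *
a=-ori().apply([0,0,1])
b=np.array([.605,-.111,.138])
plan([(b+.055*a,ori(),3),(b+.01*a,ori(),3),(b-.015*a,ori(),4)],0,d=3)
E
```

```text
7.5 [ 0.5708 -0.0315  0.2062] [ 1.1 -0.4 -0.1]
7.65 [ 0.5688 -0.0312  0.2004] [-179.9  -30.1    1.4] [-0.4 -0.6  0. ]
max 0.02765863337187866 0.08102846845413955 end [ 0.6122 -0.1111  0.1249]
[[-0.001,0.027,0.005,-0,-0.001,0,0],[-0,0.027,0.006,-0.001,-0.001,0,0],[-0.001,0.027,0.005,-0,-0,0.001,0],[0,-0,0.015,-0,-0,-0,0],[0,-0,0.015,-0,-0,-0,0],[0,-0,0.015,-0,-0,-0,0],[0,-0,0.006,-0,-0,-0,0],[0,-0,0.006,-0,-0,-0,0],[0,-0,0.007,-0,-0,-0,0],[0,-0,0.006,-0,-0,-0,0]]
```

View pics/c2.png

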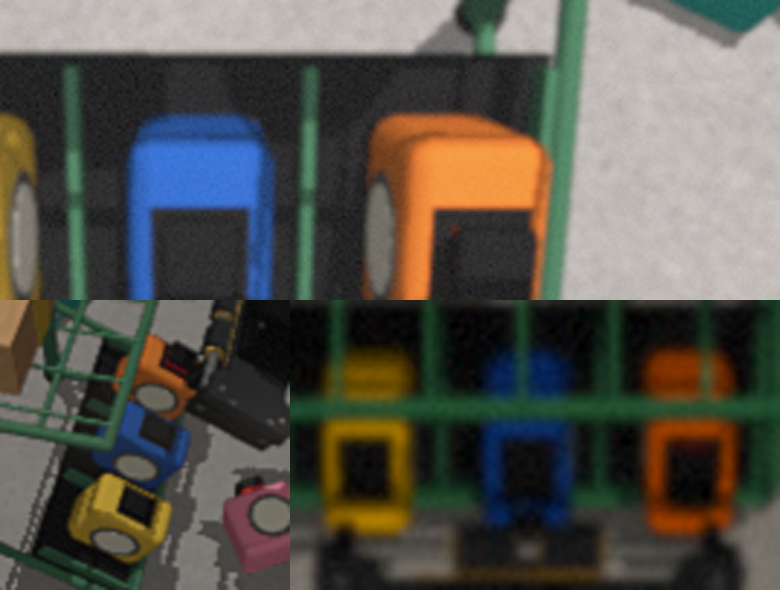

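Blue shows no red band any more (scene crop ~(160,428)), so it latched, as yellow did; orange still shows its band at ~(180,365). Next orange.

Request:
{"op": "play_rows", "data": {"steps": [[[-0.001,0.027,0.005,0,0,0,0],[0,0.027,0.006,0,0,0,0],[-0.001,0.027,0.005,0,0,0,0],[0,0,0.015,0,0,0,0],[0,0,0.015,0,0,0,0],[0,0,0.015,0,0,0,0],[0,0,0.006,0,0,0,0],[0,0,0.006,0,0,0,0],[0,0,0.007,0,0,0,0],[0,0,0.005,0,0,0,0],[0,0,0,0,0,0,0]]]}}

```text
time_s: 8.75
tool_pos: [0.61, -0.1111, 0.1271]
tool_rot: [-179.8, -29.9, 1.4]
force: [-21.4, 1.7, 19.2]
grip_width: 0.0006
grasp_force: 13.4
```

```bash
python3 a.py "[.605,-.111,.138]"
```

```text
8.75 [ 0.61   -0.1111  0.1271] [-179.8  -29.9    1.4] along F -27.31 F [-21.4   1.7  19.2] depth past nominal 12.0 off tool xy mm [-1.1  0.2 12. ]
```

Request:
{"op": "play_rows", "data": {"steps": [[[0,0,0.001,0,0,0,0],[0,0,0,0,0,0,0],[0,0,-0.007,0,0,0,0],[0,0,-0.02,0,0,0,0],[0,0,-0.03,0,0,0,0],[0,0,-0.03,0,0,0,0],[0,0,0,0,0,0,0]]]}}

```text
time_s: 9.45
tool_pos: [0.5703, -0.1134, 0.2058]
tool_rot: [179.9, -30.6, 1.4]
force: [1.4, -0.7, -0.4]
grip_width: 0.0009
grasp_force: 0.0
```

```bash
python3 see.py c3
```

```text
9.45 [ 0.5703 -0.1134  0.2058] [ 1.4 -0.7 -0.4]
```

View pics/c3.png

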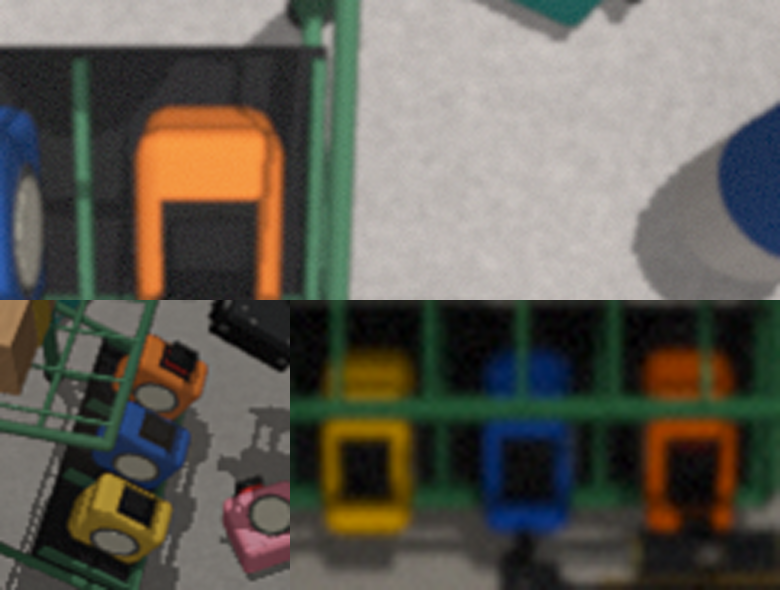

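Orange's band (scene crop ~(175,370), top crop ~(690,447)) is visible again: faulty. Yellow and blue latched. Check rack posts and can clearance before grasping orange.

```bash
python3 - <<'E'
from m import *
w=read_camera("wrist"); f=cv2.imread("pics/c3raw.png")
print("posts foot",[np.round(back(w,np.array(p),0),3) for p in ((190+313/3,120+10/3),)])
t=read_camera("top")
print("can",back(t,np.array([80+725/2.5,90+195/2.5]),.19))
for uv,s,e in meas(w,((180,205),(180,205),(225,295)))[2:]: 
    print(uv,s,e)
    for z in (.138,): print([np.round(back(w,np.array([u,190]),.12),4) for u in e[:2]])
b=np.array([.605,-.111,.138]);a=-ori().apply([0,0,1])
c=b-.018*a-.002*a*0+.001*a  # case top approx
print("top case",c)
plan([(c+.060*a,ori(),2),(c+.025*a,ori(),3),(c-.034*a,ori(),5)],.066,d=3)
E
```

```text
posts foot [array([ 0.754, -0.162])]
can [ 0.66448866 -0.36038632]Traceback (most recent call last):
  File "<stdin>", line 6, in <module>
  File "m.py", line 7, in meas
    v,u=np.nonzero(c); x0,x1,y0,y1=np.percentile(u,2),np.percentile(u,98),np.percentile(v,1),np.percentile(v,99)
                                   ~~~~~~~~~~~~~^^^^^
    return _quantile_unchecked(
        a, q, axis, out, overwrite_input, method, keepdims, weights)
    return _ureduce(a,
                    func=_quantile_ureduce_func,
    ...<5 lines>...
                    overwrite_input=overwrite_input,
                    method=method)
    r = func(a, **kwargs)
    result = _quantile(arr,
                       quantiles=q,
    ...<2 lines>...
                       out=out,
                       weights=wgt)
    previous = arr[previous_indexes]
               ~~~^^^^^^^^^^^^^^^^^^
IndexError: index 0 is out of bounds for axis 0 with size 0
```

```bash
python3 - <<'E'
from m import *
w=read_camera("wrist"); im=cv2.cvtColor(w["frame"],cv2.COLOR_RGB2HSV)
m=(im[...,0]<18)&(im[...,1]>150)&(im[...,2]>80); 
for row in (170,176,184):
    u=np.nonzero(m[row,220:310])[0]+220; print(row,u.min(),u.max(),np.round(back(w,np.array([(u.min()+u.max())/2,row]),.123),4))
b=np.array([.605,-.111,.138]);a=-ori().apply([0,0,1])
c=b-.017*a
print("top case",c)
plan([(c+.060*a,ori(),2),(c+.025*a,ori(),3),(c-.034*a,ori(),6)],.066,d=3)
E
```

```text
170 236 287 [ 0.6373 -0.1153]
176 236 286 [ 0.6315 -0.115 ]
184 237 286 [ 0.6239 -0.1156]
top case [ 0.61349746 -0.11079233  0.12327757]
9.75 [ 0.568  -0.1119  0.1987] [-179.9  -30.     1.4] [-0.6 -0.6 -0.9]
max 0.0140356688476182 0.09923920117592258 end [ 0.6308 -0.1104  0.094 ]
[[0.001,0,0.014,-0.001,0,0,0.066],[0.001,-0,0.014,-0.001,0.001,0.001,0.066],[-0,-0,0.012,0,-0,-0,0.066],[-0,-0,0.012,0,-0,-0,0.066],[-0,-0,0.011,0,-0,-0,0.066],[-0,-0,0.01,0,-0,-0,0.066],[-0,-0,0.01,0,-0,-0,0.066],[-0,-0,0.01,0,-0,-0,0.066],[-0,-0,0.01,0,-0,-0,0.066],[-0,-0,0.01,0,-0,-0,0.066],[-0,-0,0.009,0,-0,-0,0.066]]
```

Request:
{"op": "play_rows", "data": {"steps": [[[0.001,0.001,0.014,0,0,0,0.066],[0.001,0.001,0.014,0,0,0,0.066],[0,0,0.012,0,0,0,0.066],[0,0,0.012,0,0,0,0.066],[0,0,0,0,0,0,0.066],[0,0,0.013,0,0,0,0.066],[0,0,0.013,0,0,0,0.066],[0,0,0.013,0,0,0,0.066],[0,0,0.013,0,0,0,0.066],[0,0,0.01,0,0,0,0.066],[0,0,0.006,0,0,0,0.066],[0,0,0,0,0,0,0.066]]]}}

```text
time_s: 10.95
tool_pos: [0.63, -0.1124, 0.0961]
tool_rot: [-179.9, -30.0, 1.4]
force: [0.1, -1.2, 0.1]
grip_width: 0.0659
grasp_force: 0.0
```

```bash
python3 a.py "[.6135,-.1135,.1233]"
```

```text
10.95 [ 0.63   -0.1124  0.0961] [-179.9  -30.     1.4] along F -0.01 F [ 0.1 -1.2  0.1] depth past nominal 31.8 off tool xy mm [ 0.8 -0.6 31.8]
```

Request:
{"op": "play_rows", "data": {"steps": [[[0,0.001,0.005,0,0,0,0.066],[0,0,0,0,0,0,0.04],[0,0,0,0,0,0,0.03],[0,0,0,0,0,0,0.03],[0,0,0,0,0,0,0.03],[0,0,0,0,0,0,0.03]]], "force": 30}}

```text
time_s: 11.55
tool_pos: [0.633, -0.114, 0.0936]
tool_rot: [-180.0, -30.1, 1.4]
force: [-0.9, -0.9, 1.8]
grip_width: 0.0447
grasp_force: 30.0
```

```bash
python3 - <<'E'
from m import *
a=-ori().apply([0,0,1]); o,p,r=obs(); print(o["grip_width"],o["grasp_force"])
q=p+.13*a
plan([(q,ori(),7),((.50,-.08,.29),ori(-25),3)],.03,d=3)
E
```

```text
0.04472331508783437 29.981301344350868
11.55 [ 0.633  -0.114   0.0936] [-180.   -30.1    1.4] [-0.9 -0.9  1.8]
max 0.03858756276314947 1.7188733853924696 end [ 0.4999 -0.0803  0.2904]
[[0,-0,-0.019,-0,-0,0,0.03],[0,-0,-0.018,-0,-0,0,0.03],[0,-0,-0.019,-0,-0,0,0.03],[0,-0,-0.018,-0,-0.001,0,0.03],[0,-0,-0.019,-0,-0,0,0.03],[0,-0,-0.018,-0,-0.001,0,0.03],[0,-0,-0.019,-0.001,-0,0,0.03],[-0.005,-0.012,-0.035,0,-0.029,0,0.03],[-0.007,-0.013,-0.035,0,-0.029,0,0.03],[-0.007,-0.012,-0.036,0,-0.03,0,0.03]]
```

Request:
{"op": "play_rows", "data": {"steps": [[[0,0,-0.008,0,0,0,0.03],[0,0,-0.015,0,0,0,0.03],[0,0,-0.02,0,0,0,0.03],[0,0,-0.02,0,0,0,0.03],[0,0,-0.02,0,0,0,0.03],[0,0,-0.02,0,0,0,0.03],[0,0,-0.01,0,0,0,0.03]]]}}

```text
time_s: 12.25
tool_pos: [0.5751, -0.115, 0.1918]
tool_rot: [-179.9, -30.1, 1.4]
force: [0.3, -0.5, -2.0]
grip_width: 0.0451
grasp_force: 30.0
```

```bash
python3 - <<'E'
from m import *
o,p,r=obs(); print(o["grip_width"],o["grasp_force"],np.round(o["qpos"],1))
plan([((.52,-.09,.235),ori(-24),3),((.46,.12,.235),ori(-3,1),9),((.44,.257,.17),ori(0,.7),7),((.44,.257,.06),ori(0,.7),5)],.03,d=3)
E
```

```text
0.04512210652398545 29.992191873963066 [  9.3  -8.1   3.8 121.2 -11.   38.1 -68.4]
12.25 [ 0.5751 -0.115   0.1918] [-179.9  -30.1    1.4] [ 0.3 -0.5 -2. ]
max 0.025079872407968905 2.349825585170047 end [0.4402 0.2572 0.0598]
[[-0.008,-0.009,-0.022,-0,-0.035,0,0.03],[-0.009,-0.009,-0.021,-0.001,-0.036,0,0.03],[-0.011,-0.008,-0.021,-0,-0.035,0.001,0.03],[-0.006,-0.024,-0.002,-0,-0.041,0.001,0.03],[-0.006,-0.023,-0.002,-0,-0.041,0.001,0.03],[-0.006,-0.024,-0.002,-0,-0.041,0.001,0.03],[-0.006,-0.023,-0.002,-0,-0.041,0.001,0.03],[-0.006,-0.024,-0.002,-0,-0.041,0.001,0.03],[-0.006,-0.023,-0.001,-0.001,-0.04,0,0.03],[-0.006,-0.024,-0.001,-0,-0.041,0.001,0.03],[-0.006,-0.023,-0.001,-0.001,-0.04,0,0.03],[-0.005,-0.024,-0.001,-0,-0.041,0.001,0.03]]
[[-0.003,-0.02,0.009,-0,-0.007,0.001,0.03],[-0.003,-0.019,0.009,-0,-0.007,0.001,0.03],[-0.003,-0.02,0.009,-0,-0.008,0.001,0.03],[-0.003,-0.019,0.009,-0,-0.007,0.001,0.03],[-0.003,-0.02,0.01,-0,-0.008,0,0.03],[-0.003,-0.019,0.009,-0,-0.007,0.001,0.03],[-0.002,-0.02,0.01,-0,-0.008,0,0.03],[-0,0,0.022,-0,0,0,0.03],[-0,0,0.022,-0,0,0,0.03],[-0,0,0.022,-0,0,0,0.03],[-0,0,0.022,-0,0,0,0.03],[-0,0,0.022,-0,0,0,0.03]]
```

Request:
{"op": "play_rows", "data": {"steps": [[[-0.008,-0.009,-0.022,0,-0.035,0,0.03],[-0.009,-0.009,-0.021,0,-0.036,0,0.03],[-0.011,-0.008,-0.021,0,-0.035,0.001,0.03],[-0.006,-0.024,-0.002,0,-0.041,0.001,0.03],[-0.006,-0.023,-0.002,0,-0.041,0.001,0.03],[-0.006,-0.024,-0.002,0,-0.041,0.001,0.03],[-0.006,-0.023,-0.002,0,-0.041,0.001,0.03],[-0.006,-0.024,-0.002,0,-0.041,0.001,0.03],[-0.006,-0.023,-0.001,-0.001,-0.04,0,0.03],[-0.006,-0.024,-0.001,0,-0.041,0.001,0.03],[-0.006,-0.023,-0.001,-0.001,-0.04,0,0.03],[-0.005,-0.024,-0.001,0,-0.041,0.001,0.03]]]}}

```text
time_s: 13.45
tool_pos: [0.4603, 0.1211, 0.234]
tool_rot: [-180.0, -2.8, 1.0]
force: [0.0, -0.7, -2.8]
grip_width: 0.0447
grasp_force: 30.0
```

Request:
{"op": "play_rows", "data": {"steps": [[[-0.003,-0.02,0.009,0,-0.007,0.001,0.03],[-0.003,-0.019,0.009,0,-0.007,0.001,0.03],[-0.003,-0.02,0.009,0,-0.008,0.001,0.03],[-0.003,-0.019,0.009,0,-0.007,0.001,0.03],[-0.003,-0.02,0.01,0,-0.008,0,0.03],[-0.003,-0.019,0.009,0,-0.007,0.001,0.03],[-0.002,-0.02,0.01,0,-0.008,0,0.03],[0,0,0,0,0,0,0.03]]]}}

```text
time_s: 14.25
tool_pos: [0.4389, 0.2598, 0.1672]
tool_rot: [-179.9, 0.2, 1.0]
force: [-0.7, 0.3, -3.1]
grip_width: 0.0445
grasp_force: 30.0
```

```bash
python3 - <<'E'
from m import *
o,p,r=obs(); print(o["grip_width"],o["grasp_force"],np.round(o["qpos"],1))
t=read_camera("top"); s=read_camera("scene")
A=cv2.resize(t["frame"][130:300,80:300],(518,400)); B=cv2.resize(s["frame"][150:384,200:365],(282,400))
cv2.imwrite("pics/d1.png",np.hstack([A,B])[:,:,::-1])
plan([((.44,.257,.065),ori(0,.7),5),((.44,.257,.043),ori(0,.7),2)],.03,d=3)
E
```

```text
0.04449502761451295 29.992796278529568 [  -7.5    5.   -27.1  106.     2.2   69.7 -124.3]
14.35 [0.4407 0.2569 0.1684] [-1.8e+02  1.0e-01  8.0e-01] [ 0.4 -1.2 -2.4]
max 0.021 0.08102846845413955 end [0.4395 0.2569 0.0435]
[[-0,-0,0.021,-0,0,0,0.03],[-0,-0,0.021,-0,0,0,0.03],[-0,-0,0.02,-0,0,0,0.03],[-0,-0,0.021,-0,0.001,0.001,0.03],[-0.001,-0,0.02,-0,0,0,0.03],[0,-0,0.011,-0,0,0,0.03],[0,-0,0.011,-0,0,0,0.03]]
```

View pics/d1.png

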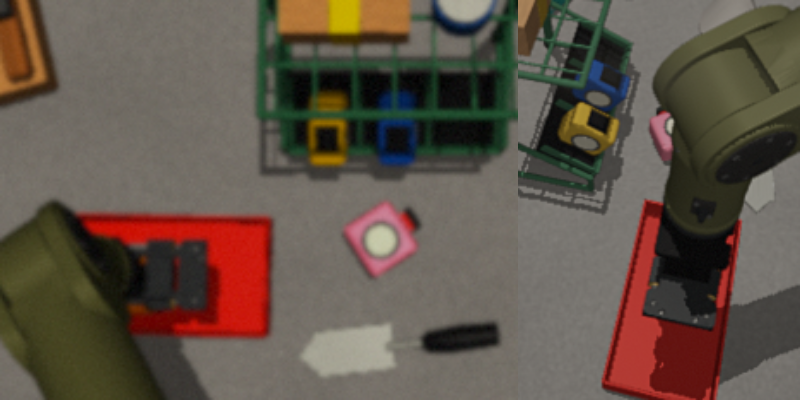

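Request:
{"op": "play_rows", "data": {"steps": [[[0,0,0.021,0,0,0,0.03],[0,0,0.021,0,0,0,0.03],[0,0,0.02,0,0,0,0.03],[0,0,0.021,0,0,0,0.03],[-0.001,0,0.02,0,0,0,0.03],[0,0,0.011,0,0,0,0.03],[0,0,0.008,0,0,0,0.03],[0,0,0.002,0,0,0,0.03],[0,0,0,0,0,0,0.03]]]}}

```text
time_s: 15.25
tool_pos: [0.4407, 0.2572, 0.0456]
tool_rot: [-179.9, -0.0, 0.7]
force: [-0.3, 0.2, -2.2]
grip_width: 0.045
grasp_force: 30.0
```

Request:
{"op": "play_rows", "data": {"steps": [[[0,0,0.002,0,0,0,0.03],[0,0,0.002,0,0,0,0.03],[0,0,0.002,0,0,0,0.03],[0,0,0,0,0,0,0.03]]]}}

```text
time_s: 15.65
tool_pos: [0.4401, 0.2572, 0.039]
tool_rot: [-179.9, 0.0, 0.7]
force: [-0.1, -0.4, -3.0]
grip_width: 0.0448
grasp_force: 30.0
```

Request:
{"op": "play_rows", "data": {"steps": [[[0,0,0.001,0,0,0,0.03],[0,0,0.001,0,0,0,0.03],[0,0,0.001,0,0,0,0.03],[0,0,0,0,0,0,0.03]]]}}

```text
time_s: 16.05
tool_pos: [0.4406, 0.2573, 0.0375]
tool_rot: [-179.9, -0.0, 0.7]
force: [-2.6, -2.3, 8.1]
grip_width: 0.0447
grasp_force: 30.0
```

Request:
{"op": "play_rows", "data": {"steps": [[[0,0,-0.001,0,0,0,0.045],[0,0,0,0,0,0,0.048],[0,0,0,0,0,0,0.055],[0,0,0,0,0,0,0.065],[0,0,0,0,0,0,0.07],[0,0,-0.01,0,0,0,0.07],[0,0,-0.02,0,0,0,0.07],[0,0,-0.03,0,0,0,0.07],[0,0,-0.04,0,0,0,0.07],[0,0,-0.04,0,0,0,0.07],[0,0,-0.04,0,0,0,0.07],[0,0,0,0,0,0,0.07]]]}}

```text
time_s: 17.25
tool_pos: [0.4432, 0.2591, 0.2241]
tool_rot: [-179.6, -0.6, 0.7]
force: [-0.4, -0.3, 0.6]
grip_width: 0.07
grasp_force: 0.0
```

```bash
python3 - <<'E'
from m import *
o,p,r=obs(); print(o["time_s"],p,o["force"])
t=read_camera("wrist"); s=read_camera("scene")
A=cv2.resize(t["frame"],(512,384)); B=cv2.resize(s["frame"][150:384,200:365],(271,384))
cv2.imwrite("pics/e1.png",np.hstack([A,B])[:,:,::-1])
E
```

```text
17.25 [0.44318632 0.25912519 0.22410376] [-0.35160598 -0.29237639  0.62219976]
```

View pics/e1.png

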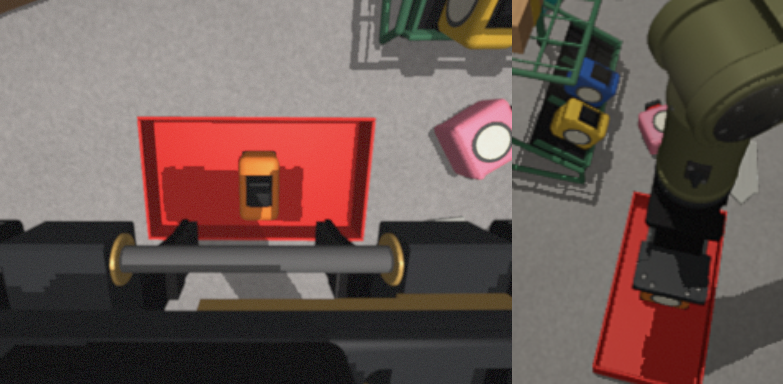

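The orange tape stands upright mid-bin (wrist view ~(258,187)); yellow and blue are still in the rack with no red band showing. The gripper is clear of everything.

```bash
python3 -c "
from cell import *
print(sign_off())"
```

```text
the job is handed in; nothing more can be done
None
```

I pressed all three lock buttons fully in, left to right: yellow and blue latched and stay in the rack, orange sprang back and now stands upright in the middle of the reject bin; the job is handed in at about 17 s, with no verdict shown.

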